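# Load the kitting carrier and close its hasp

### The job

Swing the steel hasp out of the way, then slide the finned heat-sink plate into the narrow bay of the white carrier and the black soldering pallet (with the green board) into the wide bay, each lying flat, square and fully home against the back stop. Then swing the hasp fully shut across the mouths. Leave the spool, the boards, the mug and the carton where they are.

Things in the scene. Friction and masses are not known exactly. Their poses are not given: they have to be found in the camera images.
- carrier: Fixed low white tray of two side-by-side bays: walls 18 mm tall, 8 mm thick (divider 16), floor level with the bench. Origin on the bench on the line of the mouths. +y points into the bays, mouths at y = 0 open to -y; +x points to the hasp's pivot. Over y = 0 to 25 mm the walls are chamfered, each mouth 6 to 8 mm wider per side.
- near_home (a point): Pallet's origin when fully home in the wide bay: on the bench, at (-54, 56) mm in the carrier's x, y; axes as the carrier's. The wide bay is clear from carrier x = -115 to +7 mm (122 wide), its back stop at y = 112 mm.
- far_home (a point): Heat-sink plate's origin when fully home in the narrow bay: on the bench, at (72, 65) mm in the carrier's x, y; axes as the carrier's. The narrow bay is clear from carrier x = 23 to 121 mm (98 wide), its back stop at y = 130 mm.
- hasp_pivot (a point): Upright hinge pin of the hasp, at (136, -10) mm in the carrier's x, y; the pin is 14 mm thick and 24 mm tall. This point is 11 mm above the bench.
- hasp (a joint): Angle of the hasp, a steel bar 150 mm from pin to round end (radius 7), 8 thick, 5 to 19 mm above the bench. 0 = shut (stop): bar along carrier -x in front of the mouths, across the narrow bay and 28 mm past the divider. Grows as it swings out to carrier -y; 1.57 = along -y, clear of both mouths; stop at 1.6. Swings level, stays where left (0.06 N m).
- hasp_tip (a point): Centre of the hasp's round free end, 12 mm above the bench.
- heatsink: Flat aluminium heat-sink plate with dark grooves along it, 92 (x) by 130 (y) by 12 mm thick, 0.3 to 0.5 kg, loose on the bench. Too wide to grip: slide it by its edges. Origin at the centre of its underside; its long axis y (starts within 0.5 rad of world y) ends along the carrier's y, either end first.
- pallet: Flat black soldering pallet with a green circuit board in it, 116 (x) by 112 (y) by 12 mm thick, 0.2 to 0.34 kg, loose on the bench. Too wide to grip: slide it by its edges. Origin at the centre of its underside; its y (starts within 0.5 rad of world y) ends along the carrier's y, either end first.
- spool: Bystander: solder spool, 60 mm across and 50 mm tall, standing upright. Origin at the centre of its underside.
- boards: Bystander: stack of bare boards, 100 (x) by 160 (y) by 15 mm tall. Origin at the centre of its underside.
- mug: Bystander: white mug, 80 mm across and 95 mm tall, with a handle to its +y. Origin at the centre of its underside.
- carton: Bystander: cardboard box of connectors, 90 (x) by 150 (y) by 60 mm tall. Origin at the centre of its underside.
Things that resemble listed ones, but are neither listed nor needed, are in the scene too. Leave any purple look-alike of the pallet alone. Leave any purple look-alike of the heatsink alone.

How it is judged:
By the outcome, as a careful person would: the job done as asked, in the order asked, and still so for the second after the job is handed in, with the robot touching nothing.
It also fails if it takes over 72 s, if anything falls off the work surface, if the arm or the gripper's body presses on something with over 40 N, if the wrist force passes 120 N, or if a joint passes its speed limit or range.

### The arm

A 7-joint arm with a two-finger parallel gripper is mounted at the origin on the work surface. World frame = base frame: x ahead of the robot, y to its left, z up, the work surface at z = 0. Lengths are in m, angles in rad, forces in N, time in s.
With the tool pointing down it reaches from about 0.4 to 0.85 m from the base axis. Payload 10.4 kg.
Tool frame: the origin (TCP) lies between the finger pads; the fingertips stand 14 mm ahead of it and the grasp point (between the pads) lies 5 mm behind it; z points along the fingers, y is the direction in which the jaws open and shut (so a half turn about z gives the same grasp; the last joint's range is limited). The gripper opens to 87 mm and grips with 3 to 60 N. Pads are 19 mm wide; open, the fingers measure 117 mm over their backs; the gripper's body (75 mm by 190 mm) begins 51 mm behind the grasp point.
Start: joints at [-1.282, 0.332, -0.065, 1.46, 0.022, 1.35, -0.088], TCP at [0.192, 0.595, 0.237] pointing down, gripper open.
Joint ranges: [-2.6, 2.6], [-0.5, 2.12], [-1.47, 1.34], [0.16, 2.42], [-1.27, 4.41], [0.06, 2.06], [-2.6, 2.6]. Speed limits (rad/s): [2.22, 2.22, 2.79, 2.79, 3.14, 3.14, 3.14].

### API

Orientations are given as a unit quaternion [x, y, z, w].
In Python, from bench import readout, camera, calibration, order gives the robot as it stands.
- The arm moves only by the tool apply_moves, never from a script. Its argument "deltas" is a list of rows, each an object with "translation": the shift along the world's x, y, z in m, a list of three; "turn": the turn, a rotation vector about the world's x, y, z in rad, a list of three; "hand": the finger opening in m, from 0 to 0.087. A call has 1 to 5 rows; each row shifts and turns the pose as measured when the row begins; what a row does not reach is not made up. A row lasts 1/10 s, in which the tool goes at most 50 mm and 8.59 degrees, less where a joint would pass 70% of its speed; a pose out of reach is approached as far as the arm can. A call with a gripper value outside its range is refused whole. The fingers move at their own pace and stop on an object; "newtons" is the grip in N (left out, the last holds). Time passes only in rows, so rows that do not move let the fingers close. It gives the time, the measured TCP pose, the force and the opening at its end, in the units of the state.
- readout.read_state(): the state, without advancing time (a new reading comes with each control period).
- camera(name): name is "scene" or "top" or "wrist"; returns the picture (384x512x3 uint8, red, green, blue); there is no depth.
- calibration(name): a dict with "fx", "fy", "cx", "cy" (pixels), "extrinsics" (4x4, takes a point from world to camera coordinates). Camera axes: x right, y down, z forward; pixel columns grow to the right and rows downward; lengths in m; the calibration is good to about 2 mm. A picture is of the moment at which its call begins: read the wrist's pose just before it. calibration takes no time and is no camera call; for the wrist camera it gives the pose at the moment of the call.
- order.close_job(): hands the job in, once; it reports no verdict.
The state is a dict: "time": time; "joint_positions": joint angles; "joint_vel": joint speeds; "joint_torque": joint torques, N m; "ee_pos": TCP position; "eef_rot": TCP orientation; "ft_force": force on the tool from outside, world axes, zero at the start; "torque": the same for the moment, N m; "width": finger opening in m.
Only numpy, scipy, OpenCV 4.12 (cv2) and the standard library are available. Lean on these libraries where they do the work, as an engineer would, in place of code of your own. Each camera call takes 0.05 s, during which the arm holds its last target. There are 200 camera calls.

## Working session

There is one attempt and no reset: what is moved stays moved. The work goes in short steps, Python scripts to look and compute and a tool call to move; the robot and the scene stay as the last step left them, time stands still between calls to the robot, and variables do not carry over. Pictures are saved under pics/ and viewed, about 8 in all and at most 12, crops included, and the job is handed in when it is done.

Besides the shell and the picture viewer there is one more tool, called by a JSON object that holds its "fn" and its "kwargs". apply_moves: Moves the arm, as the interface text tells. Its arguments: {"type":"object","properties":{"deltas":{"type":"array","items":{"type":"object","properties":{"translation":{"type":"array","items":{"type":"number"}},"turn":{"type":"array","items":{"type":"number"}},"hand":{"type":"number"}}}},"newtons":{"type":"number"}},"required":["deltas"]}

```bash
mkdir -p pics; ls; python3 - <<'E'
from bench import readout, camera, calibration
import cv2
s=readout.read_state(); print(s['time'],s['ee_pos'],s['eef_rot'],s['width'])
for n in ['top','scene']:
    im=camera(n); cv2.imwrite(f'pics/{n}0.png',im[:,:,::-1]); c=calibration(n); print(n,c['fx'],c['fy'],c['cx'],c['cy'],c['extrinsics'])
E
```

```text
pics
0.0 [0.19159957 0.59451014 0.23575117] [ 1.55243118e-01  9.87876032e-01 -7.17170511e-04 -7.46026240e-05] 0.08694790551306135
top 354.32257708086865 354.32257708086865 258.4836177358406 191.09581283578373 [[-0.00494028 -0.99997447 -0.00516286 -0.11470762]
 [-0.97800782  0.00590816 -0.20848451  0.52942496]
 [ 0.20850969  0.00401934 -0.97801204  0.97909466]
 [ 0.          0.          0.          1.        ]]
scene 382.1555122347002 382.1555122347002 255.28414060838824 187.83330688250157 [[ 0.69041665  0.72339245 -0.00531104 -0.27681553]
 [ 0.52598686 -0.50702307 -0.68283631 -0.3012646 ]
 [-0.49665146  0.46864802 -0.73055209  1.64993784]
 [ 0.          0.          0.          1.        ]]
```

View pics/top0.png

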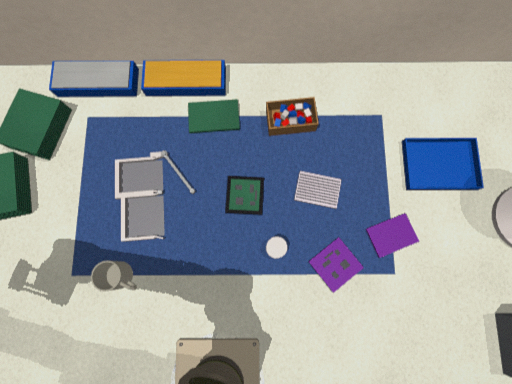

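View pics/scene0.png

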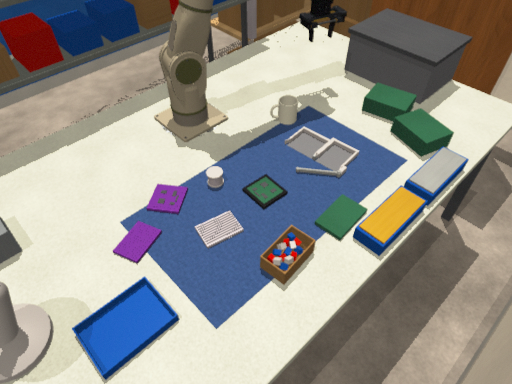

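The top view shows the carrier at (140,198) with its mouths facing right (world -y). The hasp is half open, from pin (157,155) to tip (193,190).
- **Pallet candidates:** black/green at (245,195), or purple at (336,264). I choose the black one.
- **Heat-sink candidates:** light finned plate at (318,189), or purple at (392,235). I choose the finned one.

The green stack at (213,115) is the boards and the white disc at (277,247) is the spool.

```bash
cat > h.py <<'E'
import numpy as np, cv2
from bench import readout, camera, calibration
def p2w(cal,uv,z):
    uv=np.atleast_2d(np.asarray(uv,float)); E=np.array(cal['extrinsics']); R,t=E[:3,:3],E[:3,3]
    d=np.c_[(uv[:,0]-cal['cx'])/cal['fx'],(uv[:,1]-cal['cy'])/cal['fy'],np.ones(len(uv))]@R
    o=-R.T@t; return o+d*((z-o[2])/d[:,2])[:,None]
def w2p(cal,P):
    E=np.array(cal['extrinsics']); q=np.atleast_2d(P)@E[:3,:3].T+E[:3,3]
    return np.c_[q[:,0]/q[:,2]*cal['fx']+cal['cx'],q[:,1]/q[:,2]*cal['fy']+cal['cy']]
def rect(cal,mask,z):
    cs,_=cv2.findContours(mask.astype(np.uint8),cv2.RETR_EXTERNAL,cv2.CHAIN_APPROX_NONE)
    c=max(cs,key=cv2.contourArea)[:,0]
    w=p2w(cal,c,z)[:,:2]; r=cv2.minAreaRect((w*1000).astype(np.float32))
    return r,c
def plates(im,cal):
    """mask non-blue (mat) things; returns world rects (mm) of pallet and heatsink, by area-limited blobs"""
    hsv=cv2.cvtColor(im,cv2.COLOR_RGB2HSV); i=im.astype(int)
    mat=(hsv[...,0]>100)&(hsv[...,0]<128)&(hsv[...,1]>110)
    return ~mat
E
python3 - <<'E'
from h import *
im=cv2.imread('pics/top0.png')[:,:,::-1].copy(); cal=calibration('top')
m=plates(im,cal).astype(np.uint8)
n,l,st,ce=cv2.connectedComponentsWithStats(m)
for k in range(1,n):
    if 200<st[k,4]<20000:
        r,c=rect(cal,l==k,0.012); print(ce[k].round(),st[k,4],'ctr',np.round(r[0],1),'size',np.round(r[1],1),'ang',round(r[2],1))
crop=cv2.resize(im[90:290,80:350],None,fx=2.9,fy=2.9,interpolation=cv2.INTER_CUBIC)
mm=cv2.resize(m[90:290,80:350],None,fx=2.9,fy=2.9,interpolation=cv2.INTER_NEAREST)
cs,_=cv2.findContours(mm,cv2.RETR_LIST,cv2.CHAIN_APPROX_NONE); cv2.drawContours(crop,cs,-1,(255,255,0),1)
cv2.imwrite('pics/crop1.png',crop[:,:,::-1])
E
```

```text
[142. 195.] 4224 ctr [529.3 198.4] size [277.  244.6] ang 12.2
[318. 189.] 1396 ctr [ 543.2 -297.3] size [135.2  98.7] ang 77.5
[244. 195.] 1356 ctr [527.4 -74.3] size [112.  115.2] ang 86.8
[276. 247.] 427 ctr [ 371.  -168.3] size [64.9 67.1] ang 89.5
```

View pics/crop1.png

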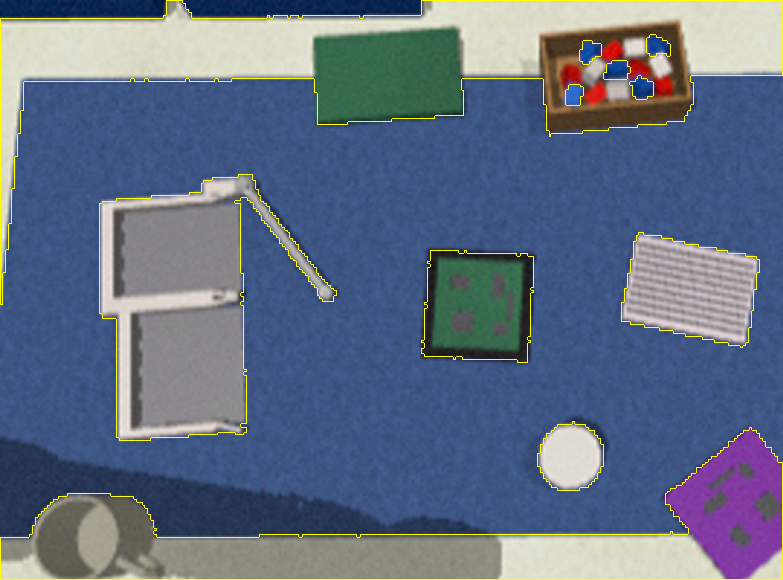

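The crop confirms both choices: the black-framed green pallet at crop (478,306) and the light finned plate at (690,290). Their measured sizes also match. Next I fit the carrier frame from its outer corners and the pin.

```bash
cat >> h.py <<'E'
def fit2(A,B):
    A=np.array(A,float);B=np.array(B,float);a=A-A.mean(0);b=B-B.mean(0)
    th=np.arctan2((a[:,0]*b[:,1]-a[:,1]*b[:,0]).sum(),(a*b).sum())
    R=np.array([[np.cos(th),-np.sin(th)],[np.sin(th),np.cos(th)]]); t=B.mean(0)-R@A.mean(0)
    return th,R,t,A@R.T+t-B
E
python3 - <<'E'
from h import *
cal=calibration('top')
P=lambda u,v,z:p2w(cal,[u/2.9+80-.3,v/2.9+90-.3],z)[0,:2]*1000
A=[(129,138),(-123,120),(-123,0),(136,-10)]
B=[P(101,202,.018),P(120,440,.018),P(244,433,.018),P(247,182,.024)]
th,R,t,e=fit2(A,B); print(np.round(B,1)); print('th',th,'t',t,'res',np.round(e,1))
tip=P(329,295,.019); v=tip-B[3]; print('tip',tip,'len',np.linalg.norm(v)); v=R.T@v; print('hasp ang',np.arctan2(-v[1],-v[0]))
for n,p in [('near',(-54,56)),('far',(72,65)),('piv',(136,-10))]: print(n,R@p+t)
E
```

```text
[[639.9 327.4]
 [387.7 287.9]
 [394.1 162.2]
 [659.2 170.9]]
th 0.07461165547708785 t [520.09393273 174.93621744] res [[-1.4 -5.3]
 [ 0.8 -2.5]
 [ 3.4  3.6]
 [-2.7  4.2]]
tip [536.7487374   80.35497615] len 152.28018793778918
hasp ang 0.5620243364535695
near [462.06979216 226.75512433]
far [587.04835814 245.12243345]
piv [656.46098366 175.10181207]
```

{"fn": "apply_moves", "kwargs": {"deltas": [{"translation":[0.03,-0.038,0.004],"turn":[0,0,-0.148],"hand":0.0},{"translation":[0.03,-0.038,0.004],"turn":[0,0,-0.148],"hand":0.0},{"translation":[0.03,-0.038,0.004],"turn":[0,0,-0.148],"hand":0.0},{"translation":[0.03,-0.038,0.004],"turn":[0,0,-0.148],"hand":0.0},{"translation":[0.03,-0.038,0.004],"turn":[0,0,-0.148],"hand":0.0}]}}

```text
time: 0.6
ee_pos: [0.3376, 0.4017, 0.2522]
eef_rot: [0.504, 0.864, -0.002, -0.003]
ft_force: [1.4, 1.2, -0.3]
width: 0.0549
```

{"fn": "apply_moves", "kwargs": {"deltas": [{"translation":[0.03,-0.038,0.004],"turn":[0,0,-0.148],"hand":0.0},{"translation":[0.03,-0.038,0.004],"turn":[0,0,-0.148],"hand":0.0},{"translation":[0.03,-0.038,0.004],"turn":[0,0,-0.148],"hand":0.0},{"translation":[0.03,-0.038,0],"turn":[0,0,0],"hand":0.0},{"translation":[0.03,-0.038,0],"turn":[0,0,0],"hand":0.0}]}}

```text
time: 1.1
ee_pos: [0.4902, 0.2041, 0.2646]
eef_rot: [0.686, 0.728, -0.001, -0.004]
ft_force: [0.8, 0.5, 0.5]
width: 0.0153
```

```bash
python3 - <<'E'
from h import *
s=readout.read_state(); cal=calibration('wrist'); im=camera('wrist'); cv2.imwrite('pics/w1.png',im[:,:,::-1])
E=np.array(cal['extrinsics']); np.save('pics/w1.npy',E); print(cal['fx'],cal['cx'],cal['cy'],s['ee_pos'],'cam',-E[:3,:3].T@E[:3,3],'fwd',E[2,:3],'right',E[0,:3])
E
```

```text
289.82877035085534 259.31112162974955 192.92256870636135 [0.49015198 0.20409591 0.26462301] cam [0.48784173 0.27727967 0.41129799] fwd [ 0.00926953 -0.26125953 -0.96522409] right [ 0.99824493  0.05887902 -0.00635028]
```

View pics/w1.png

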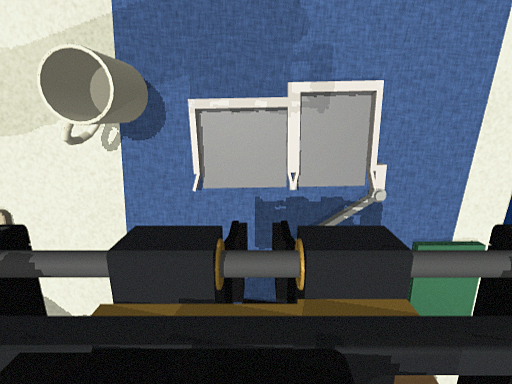

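The wrist view shows the carrier clearly. Its outer top corners are at (383,81), (289,82) and (188,100), the pin top is at (380,195), and the floor's mouth edge is near row 188.

```bash
python3 - <<'E'
from h import *
cal=calibration('wrist'); cal['extrinsics']=np.load('pics/w1.npy')
im=cv2.imread('pics/w1.png')[:,:,::-1].copy()
hsv=cv2.cvtColor(im,cv2.COLOR_RGB2HSV)
mat=(hsv[...,0]>100)&(hsv[...,0]<128)&(hsv[...,1]>90)
m=(~mat).astype(np.uint8); m[:, :170]=0; m[225:]=0; m[:60]=0; m[:,420:]=0
n,l,st,ce=cv2.connectedComponentsWithStats(m); k=1+st[1:,4].argmax(); m=l==k
# outer top edges: sub-pixel-ish line fits
def line(pts): vx,vy,x,y=cv2.fitLine(np.array(pts,np.float32),cv2.DIST_HUBER,0,.01,.01).ravel(); return np.array([vx,vy]),np.array([x,y])
g=lambda px,z:p2w(cal,px,z)[:,:2]*1000
lf=[(np.argmax(m[r])-.5,r) for r in range(108,180)]
rt=[(511-np.argmax(m[r][::-1])+.5,r) for r in range(90,160)]
b1=[(c,np.argmax(m[:,c])-.5) for c in range(195,283)]
b2=[(c,np.argmax(m[:,c])-.5) for c in range(295,377)]
fl=[]
for c in list(range(208,282,2))+list(range(304,335,2)):
    r=150
    while m[r,c]: r+=1
    fl.append((c,r-.5))
for nme,p,z in [('left x=-123',lf,.018),('right x=129',rt,.018),('back y=120',b1,.018),('back y=138',b2,.018),('mouth y=0',fl,0.)]:
    d,q=line(g(p,z)); print(nme,'ang',np.degrees(np.arctan2(d[1],d[0])).round(2),'pt',q.round(1))
A=[(129,138),(-123,120),(136,-10)]; B=np.vstack([g([(383,81)],.018),g([(188.5,99.5)],.018),g([(380,195)],.024)])
print(B.round(1)); th,R,t,e=fit2(A,B); print(th,t,e.round(1))
E
```

```text
left x=-123 ang -85.11 pt [395.  234.7]
right x=129 ang -85.45 pt [644.7 274.9]
back y=120 ang 4.3 pt [457.2 297.1]
back y=138 ang 4.52 pt [579.5 324.6]
mouth y=0 ang 4.29 pt [523.4 176.7]
[[639.7 327.3]
 [392.7 290.4]
 [658.4 179.6]]
0.07381218064824266 [522.48985945 179.82614405] [[ 1.3 -0.3]
 [-1.7  0. ]
 [ 0.5  0.3]]
```

{"fn": "apply_moves", "kwargs": {"deltas": [{"translation":[0.022,-0.0237,-0.03],"turn":[0,0,0.017],"hand":0.0},{"translation":[0.022,-0.0237,-0.03],"turn":[0,0,0],"hand":0.0},{"translation":[0.022,-0.0237,-0.03],"turn":[0,0,0],"hand":0.0},{"translation":[0,0,-0.049],"turn":[0,0,0],"hand":0.0},{"translation":[0,0,-0.049],"turn":[0,0,0],"hand":0.0}]}}

```text
time: 1.65
ee_pos: [0.5667, 0.1202, 0.0791]
eef_rot: [0.685, 0.728, 0.004, 0.001]
ft_force: [0.4, 1.0, -0.5]
width: 0.0004
```

{"fn": "apply_moves", "kwargs": {"deltas": [{"translation":[-0.012,0.015,0],"turn":[0,0,0.01],"hand":0.0},{"translation":[0,0,-0.033],"turn":[0,0,0],"hand":0.0},{"translation":[0,0,-0.022],"turn":[0,0,0],"hand":0.0},{"translation":[0,0,0],"turn":[0,0,0],"hand":0.0}]}}

```text
time: 2.05
ee_pos: [0.5496, 0.1365, 0.0174]
eef_rot: [0.681, 0.732, -0.0, -0.001]
ft_force: [-0.3, -0.5, 0.1]
width: 0.0003
```

{"fn": "apply_moves", "kwargs": {"deltas": [{"translation":[0.022,-0.023,0.003],"turn":[0,0,0.01],"hand":0.0},{"translation":[0.021,-0.022,0.001],"turn":[0,0,0],"hand":0.0},{"translation":[0.018,-0.006,0],"turn":[0,0,0],"hand":0.0},{"translation":[0.018,-0.006,0],"turn":[0,0,0],"hand":0.0},{"translation":[0.012,-0.004,0],"turn":[0,0,0],"hand":0.0}]}}

```text
time: 2.55
ee_pos: [0.6434, 0.0806, 0.0316]
eef_rot: [0.674, 0.739, 0.003, -0.001]
ft_force: [0.3, 0.0, -0.6]
width: 0.0006
```

{"fn": "apply_moves", "kwargs": {"deltas": [{"translation":[-0.012,0,0],"turn":[0,0,0],"hand":0.0},{"translation":[0,0,-0.011],"turn":[0,0,-0.012],"hand":0.0},{"translation":[0.01,-0.003,0],"turn":[0,0,0],"hand":0.0},{"translation":[0.009,-0.004,0],"turn":[0,0,0],"hand":0.0},{"translation":[0,0,0],"turn":[0,0,0],"hand":0.0}]}}

```text
time: 3.05
ee_pos: [0.6558, 0.076, 0.0277]
eef_rot: [0.678, 0.735, 0.006, 0.0]
ft_force: [-2.1, -0.8, -2.1]
width: 0.0003
```

{"fn": "apply_moves", "kwargs": {"deltas": [{"translation":[-0.02,0,0.01],"turn":[0,0,0],"hand":0.0},{"translation":[0,0,0.045],"turn":[0,0,-0.145],"hand":0.06},{"translation":[-0.006,-0.045,0],"turn":[0,0,-0.145],"hand":0.06},{"translation":[-0.006,-0.045,0],"turn":[0,0,-0.145],"hand":0.06},{"translation":[-0.006,-0.045,0],"turn":[0,0,-0.145],"hand":0.06}]}}

```text
time: 3.55
ee_pos: [0.62, -0.0544, 0.0855]
eef_rot: [0.861, 0.508, 0.009, 0.001]
ft_force: [0.6, -0.4, -0.3]
width: 0.0248
```

{"fn": "apply_moves", "kwargs": {"deltas": [{"translation":[0,0,0],"turn":[0,0,-0.145],"hand":0.06},{"translation":[0,0,0],"turn":[0,0,-0.145],"hand":0.06},{"translation":[0,0,0],"turn":[0,0,-0.145],"hand":0.06},{"translation":[0,0,0],"turn":[0,0,-0.145],"hand":0.06},{"translation":[0,0,0],"turn":[0,0,-0.145],"hand":0.06}]}}

```text
time: 4.05
ee_pos: [0.6211, -0.0675, 0.0891]
eef_rot: [0.988, 0.157, 0.008, 0.008]
ft_force: [-0.5, 0.6, -0.3]
width: 0.0582
```

```bash
cat >> h.py <<'E'
T0=np.array([522.6,179.8]); TH=0.077; RC=np.array([[np.cos(TH),-np.sin(TH)],[np.sin(TH),np.cos(TH)]])
def w2c(p): return (np.asarray(p)[...,:2]-T0)@RC
def c2w(p): return np.asarray(p)@RC.T+T0
def yaw(q): return np.arctan2(2*q[1]**2-1,2*q[0]*q[1])   # tool-y direction, tool pointing down
def tool():
    s=readout.read_state(); e=s['ee_pos']*1000; print('t',round(s['time'],2),'world',e.round(1),'carrier',w2c(e).round(1),'yaw-th',round(yaw(s['eef_rot'])-TH,3),'q',s['eef_rot'].round(3),'F',s['ft_force'].round(1),'w',round(s['width'],3),'j',np.round(s['joint_positions'],2))
    return s
def look(z=.012,cam='top',name=None):
    im=camera(cam); cal=calibration(cam)
    if name: cv2.imwrite(f'pics/{name}.png',im[:,:,::-1])
    m=plates(im,cal).astype(np.uint8); n,l,st,ce=cv2.connectedComponentsWithStats(m)
    for k in range(1,n):
        if 300<st[k,4]<20000:
            r,c=rect(cal,l==k,z); a=r[2]-np.degrees(TH); print('blob',ce[k].round(),st[k,4],'carrier',w2c(r[0]).round(1),'size',np.round(r[1],1),'rel ang',round(a,1))
    return im,cal
E
python3 -c "
from h import *
tool(); look(name='t1')"
```

```text
t 4.05 world [621.1 -67.5  89.1] carrier [  79.2 -254.1] yaw-th -1.333 q [0.988 0.157 0.008 0.008] F [-0.5  0.6 -0.3] w 0.058 j [-0.54  0.53  0.75  1.68 -0.39  1.07 -0.93]
blob [318. 189.] 1391 carrier [ -16.3 -477.1] size [134.2  98.4] rel ang 73.4
blob [244. 195.] 1352 carrier [ -14.9 -253.7] size [111.8 115.3] rel ang 82.5
blob [276. 247.] 427 carrier [-177.9 -335.4] size [64.9 67.1] rel ang 85.1
```

{"fn": "apply_moves", "kwargs": {"deltas": [{"translation":[0,0,-0.03],"turn":[0.012,0.018,-0.12],"hand":0.06},{"translation":[0,0,-0.025],"turn":[0,0,-0.11],"hand":0.06},{"translation":[0,0,-0.008],"turn":[0,0,0],"hand":0.06},{"translation":[0,0,0],"turn":[0,0,0],"hand":0.06}]}}

```text
time: 4.5
ee_pos: [0.6237, -0.0672, 0.0263]
eef_rot: [0.999, 0.041, 0.002, 0.002]
ft_force: [0.1, 0.3, 0.3]
width: 0.06
```

```bash
python3 -c "
from h import *
tool()"
```

```text
t 4.5 world [623.7 -67.2  26.3] carrier [  81.8 -254.1] yaw-th -1.566 q [0.999 0.041 0.002 0.002] F [0.1 0.3 0.3] w 0.06 j [-0.53  0.64  0.75  1.69 -0.5   1.   -1.09]
```

{"fn": "apply_moves", "kwargs": {"deltas": [{"translation":[-0.01,-0.001,-0.007],"turn":[0,0,0],"hand":0.06},{"translation":[-0.015,-0.001,0],"turn":[0,0,0],"hand":0.06},{"translation":[-0.014,-0.001,0],"turn":[0,0,0],"hand":0.06},{"translation":[-0.012,-0.001,0],"turn":[0,0,0],"hand":0.06},{"translation":[-0.008,-0.001,0],"turn":[0,0,0],"hand":0.06}]}}

```text
time: 5.0
ee_pos: [0.5679, -0.0724, 0.025]
eef_rot: [0.999, 0.053, 0.006, 0.002]
ft_force: [1.5, 0.7, -0.5]
width: 0.0599
```

```bash
python3 -c "
from h import *
tool()"
```

```text
t 5.0 world [567.9 -72.4  25. ] carrier [  25.8 -255. ] yaw-th -1.543 q [0.999 0.053 0.006 0.002] F [ 1.5  0.7 -0.5] w 0.06 j [-0.58  0.53  0.77  1.86 -0.46  0.93 -1.06]
```

{"fn": "apply_moves", "kwargs": {"deltas": [{"translation":[0.003,0,-0.008],"turn":[0.004,0.012,-0.025],"hand":0.06},{"translation":[0,0,-0.002],"turn":[0,0,0],"hand":0.06},{"translation":[-0.006,-0.001,-0.001],"turn":[0,0,0],"hand":0.06},{"translation":[-0.006,-0.001,-0.001],"turn":[0,0,0],"hand":0.06},{"translation":[-0.003,0,0],"turn":[0,0,0],"hand":0.06}]}}

```text
time: 5.5
ee_pos: [0.5587, -0.0748, 0.0146]
eef_rot: [0.999, 0.042, 0.003, -0.0]
ft_force: [1.1, -0.3, 0.2]
width: 0.0599
```

```bash
python3 -c "
from h import *
tool(); look(name='t2')"
```

```text
t 5.5 world [558.7 -74.8  14.6] carrier [  16.4 -256.6] yaw-th -1.564 q [ 0.999  0.042  0.003 -0.   ] F [ 1.1 -0.3  0.2] w 0.06 j [-0.57  0.54  0.77  1.88 -0.47  0.91 -1.06]
blob [318. 189.] 1395 carrier [ -16.2 -477.3] size [134.2  98.9] rel ang 73.1
blob [276. 247.] 423 carrier [-180.1 -335.9] size [63.9 66.7] rel ang 40.0
```

{"fn": "apply_moves", "kwargs": {"deltas": [{"translation":[-0.003,0,0.002],"turn":[0,0,0],"hand":0.06},{"translation":[-0.001,0,0.0],"turn":[0,0,0],"hand":0.06},{"translation":[0.018,0.001,0.002],"turn":[0,0,0],"hand":0.06},{"translation":[0,0,0.05],"turn":[0,0,0],"hand":0.06},{"translation":[0,-0.02,0.03],"turn":[0,0,0],"hand":0.06}]}}

```text
time: 6.05
ee_pos: [0.5673, -0.0911, 0.0948]
eef_rot: [0.999, 0.044, -0.005, 0.0]
ft_force: [1.0, -0.6, -0.1]
width: 0.0602
```

{"fn": "apply_moves", "kwargs": {"deltas": [{"translation":[-0.021,-0.04,0],"turn":[0,0,0],"hand":0.06},{"translation":[-0.021,-0.04,0],"turn":[0,0,0],"hand":0.06},{"translation":[-0.021,-0.04,0],"turn":[0,0,0],"hand":0.06},{"translation":[-0.021,-0.04,0],"turn":[0,0,0],"hand":0.06},{"translation":[-0.016,-0.02,0],"turn":[0,0,0],"hand":0.06}]}}

```text
time: 6.55
ee_pos: [0.4655, -0.2745, 0.0987]
eef_rot: [0.999, 0.047, -0.003, 0.0]
ft_force: [0.9, -0.1, -0.6]
width: 0.0601
```

```bash
python3 -c "
from h import *
tool(); look(name='t3')"
```

```text
t 6.55 world [ 465.5 -274.5   98.7] carrier [ -91.9 -448.5] yaw-th -1.553 q [ 0.999  0.047 -0.003  0.   ] F [ 0.9 -0.1 -0.6] w 0.06 j [-0.32  0.38  0.92  1.88 -0.35  1.05 -0.74]
blob [143. 194.] 4274 carrier [ 10.2 -15.8] size [277.  315.3] rel ang 1.3
```

{"fn": "apply_moves", "kwargs": {"deltas": [{"translation":[-0.009,-0.026,-0.02],"turn":[0,-0.006,-0.018],"hand":0.06},{"translation":[0,0,-0.035],"turn":[0,0,0],"hand":0.06},{"translation":[0,0,-0.017],"turn":[0,0,0],"hand":0.06},{"translation":[0,0,-0.002],"turn":[0,0,0],"hand":0.06},{"translation":[0,0,0],"turn":[0,0,0],"hand":0.06}]}}

```text
time: 7.1
ee_pos: [0.4507, -0.3048, 0.0229]
eef_rot: [0.999, 0.034, -0.001, -0.001]
ft_force: [0.3, 0.1, 0.5]
width: 0.0596
```

```bash
python3 -c "
from h import *
tool(); im,c=look(name='t4'); cv2.imwrite('pics/crop2.png',cv2.resize(im[90:290,100:370],None,fx=2.9,fy=2.9)[:,:,::-1])"
```

```text
t 7.1 world [ 450.7 -304.8   22.9] carrier [-108.9 -477.6] yaw-th -1.58 q [ 0.999  0.034 -0.001 -0.001] F [0.3 0.1 0.5] w 0.06 j [-0.18  0.51  0.84  1.92 -0.47  0.92 -0.61]
blob [143. 194.] 4274 carrier [ 10.2 -15.8] size [277.  315.3] rel ang 1.3
```

View pics/crop2.png

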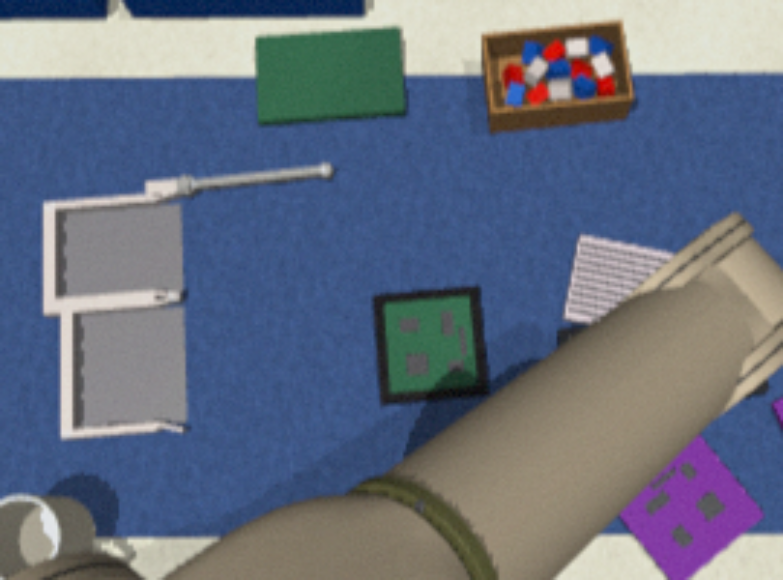

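The hasp lies fully open (crop tip (327,170)), and the pallet at (431,345) is squared to the wide bay. Next I push the heat sink sideways by its long edge.

{"fn": "apply_moves", "kwargs": {"deltas": [{"translation":[0.012,0.001,-0.004],"turn":[0,0,0.01],"hand":0.06},{"translation":[0.014,0.001,-0.001],"turn":[0,0,0],"hand":0.06},{"translation":[0.014,0.001,-0.001],"turn":[0,0,0],"hand":0.06},{"translation":[0.014,0.001,-0.001],"turn":[0,0,0],"hand":0.06},{"translation":[0.014,0.001,-0.001],"turn":[0,0,0],"hand":0.06}]}}

```text
time: 7.65
ee_pos: [0.5249, -0.2996, 0.018]
eef_rot: [0.999, 0.04, 0.001, 0.0]
ft_force: [-4.8, -1.7, 4.1]
width: 0.0602
```

```bash
python3 -c "
from h import *
tool()"
```

```text
t 7.65 world [ 524.9 -299.6   18. ] carrier [ -34.6 -478.2] yaw-th -1.568 q [0.999 0.04  0.001 0.   ] F [-4.8 -1.7  4.1] w 0.06 j [-0.16  0.63  0.78  1.76 -0.53  0.97 -0.65]
```

{"fn": "apply_moves", "kwargs": {"deltas": [{"translation":[0.014,0.001,0],"turn":[0,0,0],"hand":0.06},{"translation":[0.014,0.001,0],"turn":[0,0,0],"hand":0.06},{"translation":[0.01,0.001,0],"turn":[0,0,0],"hand":0.06},{"translation":[0.006,0.001,0],"turn":[0,0,0],"hand":0.06},{"translation":[0.002,0,0],"turn":[0,0,0],"hand":0.06}]}}

```text
time: 8.15
ee_pos: [0.5782, -0.2927, 0.0182]
eef_rot: [0.999, 0.043, -0.0, 0.0]
ft_force: [-3.1, -0.3, 2.4]
width: 0.0599
```

```bash
python3 -c "
from h import *
tool()"
```

```text
t 8.15 world [ 578.2 -292.7   18.2] carrier [  19.1 -475.4] yaw-th -1.561 q [ 0.999  0.043 -0.     0.   ] F [-3.1 -0.3  2.4] w 0.06 j [-0.15  0.71  0.76  1.63 -0.55  1.03 -0.7 ]
```

{"fn": "apply_moves", "kwargs": {"deltas": [{"translation":[-0.02,-0.001,0.001],"turn":[0,0,0],"hand":0.06},{"translation":[0,0,0.05],"turn":[0,0,0.147],"hand":0.06},{"translation":[0,0,0.02],"turn":[0,0,0.147],"hand":0.06},{"translation":[0.02,-0.02,0],"turn":[0,0,0.147],"hand":0.06},{"translation":[0.02,-0.02,0],"turn":[0,0,0.147],"hand":0.06}]}}

```text
time: 8.65
ee_pos: [0.5991, -0.3308, 0.0926]
eef_rot: [0.941, 0.338, 0.001, 0.0]
ft_force: [0.6, 0.0, 0.3]
width: 0.0602
```

{"fn": "apply_moves", "kwargs": {"deltas": [{"translation":[0.02,-0.02,0],"turn":[0,0,0.147],"hand":0.06},{"translation":[0.02,-0.02,0],"turn":[0,0,0.147],"hand":0.06},{"translation":[0,0,0],"turn":[0,0,0.147],"hand":0.06},{"translation":[0,0,0],"turn":[0,0,0.147],"hand":0.06},{"translation":[0,0,0],"turn":[0,0,0.147],"hand":0.06}]}}

```text
time: 9.15
ee_pos: [0.6435, -0.3752, 0.0942]
eef_rot: [0.752, 0.659, 0.003, 0.001]
ft_force: [-0.3, -1.2, 0.3]
width: 0.0602
```

```bash
python3 -c "
from h import *
tool(); im,c=look(name='t5'); cv2.imwrite('pics/crop3.png',cv2.resize(im[90:290,100:370],None,fx=2.9,fy=2.9)[:,:,::-1])"
```

```text
t 9.15 world [ 643.5 -375.2   94.2] carrier [  77.8 -562.6] yaw-th -0.209 q [0.752 0.659 0.003 0.001] F [-0.3 -1.2  0.3] w 0.06 j [ 0.17  0.73  0.49  1.27 -0.35  1.22  0.54]
blob [143. 194.] 4267 carrier [ 10.2 -15.7] size [277.1 315.2] rel ang 1.3
```

View pics/crop3.png

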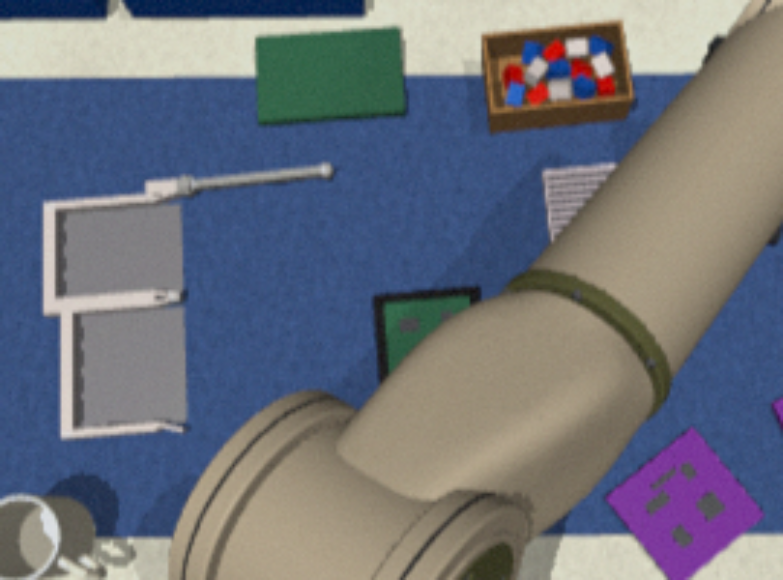

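The heat sink's front-right corner shows at crop (543,170) and it looks square to the carrier. I'll compare that corner with the position I expect.

```bash
python3 -c "
from h import *
c=calibration('top')
for p in [(543,170),(553,240),(612,164),(375,297),(480,288),(383,380)]: print(p,w2c(p2w(c,[p[0]/2.9+100-.3,p[1]/2.9+90-.3],.012)[0]*1000).round(1))
for p in [(327,170),(187,185)]: print(p,w2c(p2w(c,[p[0]/2.9+100-.3,p[1]/2.9+90-.3],.019)[0]*1000).round(1))
"
```

```text
(543, 170) [ 121.4 -397.3]
(553, 240) [  42.9 -400.2]
(612, 164) [ 121.9 -472.1]
(375, 297) [  -3.2 -207.8]
(480, 288) [  -2.7 -318.5]
(383, 380) [ -91.2 -210.4]
(327, 170) [ 138.4 -166.1]
(187, 185) [134.1 -15.9]
```

{"fn": "apply_moves", "kwargs": {"deltas": [{"translation":[-0.002,0,-0.025],"turn":[0,0,0.13],"hand":0.05},{"translation":[0,0,-0.03],"turn":[0,0,0.07],"hand":0.05},{"translation":[0,0,-0.014],"turn":[0,0,0],"hand":0.05},{"translation":[0,0,-0.002],"turn":[0,0,0],"hand":0.05},{"translation":[0,0,0],"turn":[0,0,0],"hand":0.05}]}}

```text
time: 9.7
ee_pos: [0.6428, -0.3758, 0.0244]
eef_rot: [0.682, 0.731, 0.005, 0.004]
ft_force: [-0.8, 0.3, 0.3]
width: 0.0504
```

```bash
python3 -c "
from h import *
tool()"
```

```text
t 9.7 world [ 642.8 -375.8   24.4] carrier [  77.1 -563.2] yaw-th -0.008 q [0.682 0.731 0.005 0.004] F [-0.8  0.3  0.3] w 0.05 j [ 0.2   0.79  0.43  1.32 -0.35  1.1   0.74]
```

{"fn": "apply_moves", "kwargs": {"deltas": [{"translation":[-0.002,0.006,-0.006],"turn":[-0.002,0.012,0.008],"hand":0.05},{"translation":[-0.002,0.012,-0.001],"turn":[0,0,0],"hand":0.05},{"translation":[-0.002,0.018,0],"turn":[0,0,0],"hand":0.05},{"translation":[-0.002,0.02,0],"turn":[0,0,0],"hand":0.05},{"translation":[-0.002,0.02,0],"turn":[0,0,0],"hand":0.05}]}}

```text
time: 10.2
ee_pos: [0.6328, -0.3003, 0.0212]
eef_rot: [0.682, 0.731, -0.001, 0.003]
ft_force: [1.0, -1.8, -1.4]
width: 0.05
```

```bash
python3 -c "
from h import *
tool()"
```

```text
t 10.2 world [ 632.8 -300.3   21.2] carrier [  73.  -487.1] yaw-th -0.008 q [ 0.682  0.731 -0.001  0.003] F [ 1.  -1.8 -1.4] w 0.05 j [ 0.08  0.7   0.44  1.47 -0.32  1.04  0.65]
```

{"fn": "apply_moves", "kwargs": {"deltas": [{"translation":[-0.0016,0.024,-0.003],"turn":[0,0,0.008],"hand":0.05},{"translation":[-0.0018,0.024,0],"turn":[0,0,0],"hand":0.05},{"translation":[-0.0018,0.024,0],"turn":[0,0,0],"hand":0.05},{"translation":[-0.0018,0.024,0],"turn":[0,0,0],"hand":0.05},{"translation":[-0.0018,0.024,0],"turn":[0,0,0],"hand":0.05}]}}

```text
time: 10.7
ee_pos: [0.6246, -0.1757, 0.0232]
eef_rot: [0.681, 0.733, -0.001, 0.008]
ft_force: [-0.1, -1.3, -1.2]
width: 0.05
```

```bash
python3 -c "
from h import *
tool()"
```

```text
t 10.7 world [ 624.6 -175.7   23.2] carrier [  74.4 -362.3] yaw-th -0.003 q [ 0.681  0.733 -0.001  0.008] F [-0.1 -1.3 -1.2] w 0.05 j [-0.13  0.6   0.43  1.63 -0.28  0.96  0.47]
```

{"fn": "apply_moves", "kwargs": {"deltas": [{"translation":[-0.0024,0.024,-0.005],"turn":[0.012,0.01,0.003],"hand":0.05},{"translation":[-0.0022,0.024,-0.001],"turn":[0,0,0],"hand":0.05},{"translation":[-0.0022,0.024,-0.001],"turn":[0.002,0,0],"hand":0.05},{"translation":[-0.0022,0.024,-0.001],"turn":[0,0,0],"hand":0.05},{"translation":[-0.0022,0.02,-0.001],"turn":[0,0,0],"hand":0.05}]}}

```text
time: 11.2
ee_pos: [0.615, -0.055, 0.0185]
eef_rot: [0.68, 0.733, 0.003, 0.004]
ft_force: [1.5, -3.9, 3.5]
width: 0.0504
```

```bash
python3 -c "
from h import *
tool(); im,c=look(name='t6'); cv2.imwrite('pics/crop4.png',cv2.resize(im[90:290,100:370],None,fx=2.9,fy=2.9)[:,:,::-1])"
```

```text
t 11.2 world [615.  -55.   18.5] carrier [  74.1 -241.2] yaw-th -0.003 q [0.68  0.733 0.003 0.004] F [ 1.5 -3.9  3.5] w 0.05 j [-0.31  0.54  0.42  1.72 -0.26  0.93  0.28]
blob [276. 247.] 425 carrier [-179.3 -335.2] size [65.  64.1] rel ang 85.3
```

View pics/crop4.png

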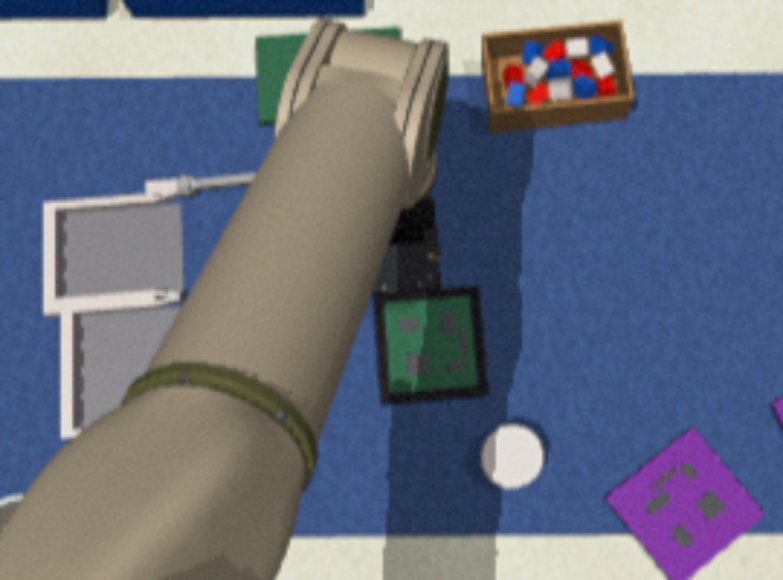

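The pallet is undisturbed at (431,345), and the arm hides the heat sink. The wrist camera faces the mouths, so I'll use that.

```bash
python3 -c "
from h import *
cal=calibration('wrist'); np.save('pics/w2.npy',cal['extrinsics']); im=camera('wrist'); cv2.imwrite('pics/w2.png',im[:,:,::-1])"
```

```text
(no output)
```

View pics/w2.png

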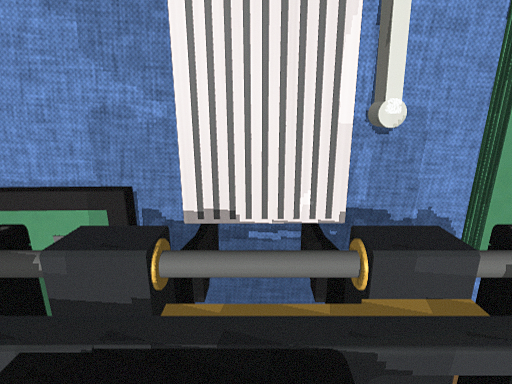

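```bash
python3 -c "
from h import *
cal=calibration('wrist'); cal['extrinsics']=np.load('pics/w2.npy')
P=[(169.5,0),(183,205),(361,0),(349,205),(183,210),(348,210)]
for p in P: print(p,w2c(p2w(cal,[p],.012)[0]*1000).round(1))
print('tip',w2c(p2w(cal,[(388,113)],.019)[0]*1000).round(1))
print('rot',w2c(1))if 0 else None
"
```

```text
(169.5, 0) [  34.  -112.6]
(183, 205) [  33.4 -211.6]
(361, 0) [ 122.4 -112.2]
(349, 205) [ 125.1 -211.8]
(183, 210) [  33.2 -214.5]
(348, 210) [ 124.8 -214.7]
tip [ 137.9 -162.7]
```

The heat-sink edges sit at carrier x of about 33.5 and 124, so its centre is about 6 mm to +x of the bay line. I'll slant the push slightly to correct that.

{"fn": "apply_moves", "kwargs": {"deltas": [{"translation":[-0.003,0.018,0],"turn":[-0.001,0.009,0.003],"hand":0.05},{"translation":[-0.003,0.019,0],"turn":[0,0,0],"hand":0.05},{"translation":[-0.003,0.019,0],"turn":[0,0,0],"hand":0.05},{"translation":[-0.003,0.018,0],"turn":[0,0,0],"hand":0.05},{"translation":[-0.0025,0.012,0],"turn":[0,0,0],"hand":0.05}]}}

```text
time: 11.8
ee_pos: [0.5994, 0.0291, 0.0183]
eef_rot: [0.681, 0.733, -0.002, 0.0]
ft_force: [0.0, -2.8, -0.1]
width: 0.0503
```

```bash
cat >> h.py <<'E'
def hs():
    """heat-sink side edges in the wrist view: bright plate run between mat/carrier, several rows"""
    cal=calibration('wrist'); im=camera('wrist'); hsv=cv2.cvtColor(im,cv2.COLOR_RGB2HSV)
    mat=(hsv[...,0]>100)&(hsv[...,0]<128)&(hsv[...,1]>90)
    for r in range(40,215,30):
        c=265; a=c
        while a>0 and not mat[r,a]: a-=1
        b=c
        while b<511 and not mat[r,b]: b+=1
        q=w2c(p2w(cal,[(a+.5,r),(b-.5,r)],.012)*1000); print(r,a,b,q.round(1).tolist())
    return im
E
python3 -c "
from h import *
tool(); cv2.imwrite('pics/w3.png',hs()[:,:,::-1])"
```

```text
t 11.8 world [599.4  29.1  18.3] carrier [  65.  -156.2] yaw-th -0.003 q [ 0.681  0.733 -0.002  0.   ] F [ 0.  -2.8 -0.1] w 0.05 j [-0.45  0.52  0.4   1.76 -0.24  0.92  0.13]
40 172 363 [[25.1, -48.7], [115.5, -49.0]]
70 174 361 [[24.9, -61.9], [115.8, -62.3]]
100 176 358 [[24.8, -75.9], [115.5, -76.3]]
130 178 356 [[24.6, -90.7], [115.8, -91.0]]
160 181 353 [[25.0, -106.2], [115.5, -106.5]]
190 183 350 [[24.9, -122.6], [115.2, -122.9]]
```

{"fn": "apply_moves", "kwargs": {"deltas": [{"translation":[0.0008,0.012,0],"turn":[0,0,0.003],"hand":0.05},{"translation":[-0.0005,0.018,0],"turn":[0,0,0],"hand":0.05},{"translation":[-0.0014,0.018,0],"turn":[0,0,0],"hand":0.05},{"translation":[-0.0014,0.018,0],"turn":[0,0,0],"hand":0.05},{"translation":[-0.0014,0.018,0],"turn":[0,0,0],"hand":0.05}]}}

```text
time: 12.35
ee_pos: [0.5956, 0.1099, 0.0182]
eef_rot: [0.682, 0.731, -0.004, 0.001]
ft_force: [0.5, -1.4, 0.9]
width: 0.0501
```

```bash
python3 -c "
from h import *
tool(); cv2.imwrite('pics/w4.png',hs()[:,:,::-1])"
```

```text
t 12.35 world [595.6 109.9  18.2] carrier [ 67.4 -75.4] yaw-th -0.008 q [ 0.682  0.731 -0.004  0.001] F [ 0.5 -1.4  0.9] w 0.05 j [-0.57  0.53  0.39  1.74 -0.23  0.93 -0.02]
40 0 420 [[-53.9, 33.0], [145.3, 31.2]]
70 0 416 [[-57.3, 19.7], [145.2, 18.0]]
100 174 358 [[26.6, 5.1], [118.2, 4.3]]
130 178 356 [[27.4, -9.6], [118.4, -10.4]]
160 180 353 [[27.1, -25.2], [118.0, -25.9]]
190 182 350 [[26.9, -41.6], [117.7, -42.3]]
```

{"fn": "apply_moves", "kwargs": {"deltas": [{"translation":[-0.0015,0.016,0],"turn":[0,0,0.006],"hand":0.05},{"translation":[-0.0013,0.016,0],"turn":[0,0,0],"hand":0.05},{"translation":[-0.0011,0.013,0],"turn":[0,0,0],"hand":0.05},{"translation":[-0.0008,0.009,0],"turn":[0,0,0],"hand":0.05},{"translation":[-0.0004,0.004,0],"turn":[0,0,0],"hand":0.05}]}}

```text
time: 12.9
ee_pos: [0.5907, 0.1704, 0.0181]
eef_rot: [0.68, 0.733, -0.004, 0.001]
ft_force: [2.6, -14.3, 1.6]
width: 0.0497
```

```bash
python3 -c "
from h import *
tool()"
```

```text
t 12.9 world [590.7 170.4  18.1] carrier [ 67.1 -14.6] yaw-th -0.002 q [ 0.68   0.733 -0.004  0.001] F [  2.6 -14.3   1.6] w 0.05 j [-0.65  0.54  0.37  1.71 -0.23  0.94 -0.12]
```

{"fn": "apply_moves", "kwargs": {"deltas": [{"translation":[-0.0003,0.004,0],"turn":[0,0,0],"hand":0.05},{"translation":[-0.0003,0.004,0],"turn":[0,0,0],"hand":0.05}]}}

```text
time: 13.1
ee_pos: [0.5908, 0.1705, 0.0181]
eef_rot: [0.682, 0.732, -0.008, 0.004]
ft_force: [-0.7, -12.6, 4.2]
width: 0.0498
```

```bash
python3 -c "
from h import *
tool(); cv2.imwrite('pics/w5.png',hs()[:,:,::-1])"
```

```text
t 13.1 world [590.8 170.5  18.1] carrier [ 67.3 -14.6] yaw-th -0.006 q [ 0.682  0.732 -0.008  0.004] F [ -0.7 -12.6   4.2] w 0.05 j [-0.66  0.54  0.38  1.71 -0.22  0.94 -0.13]
40 0 391 [[-53.3, 93.3], [130.7, 91.9]]
70 0 388 [[-56.7, 80.2], [130.9, 78.8]]
100 0 385 [[-60.3, 66.3], [131.0, 65.0]]
130 0 382 [[-64.1, 51.7], [131.1, 50.4]]
160 0 378 [[-68.1, 36.2], [130.8, 35.0]]
190 182 350 [[26.9, 19.2], [117.4, 18.7]]
```

View pics/w5.png

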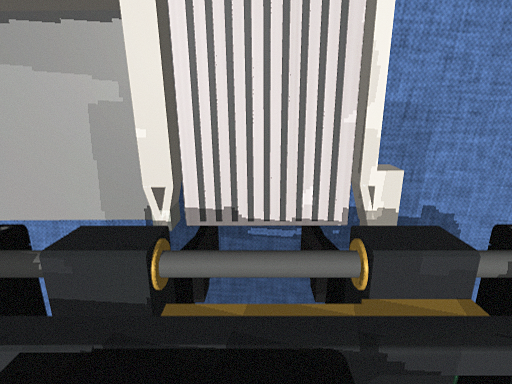

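The heat sink is home: its rear edge (row 222) is flush with the floor's mouth edge, it is centred between the walls, and it stays stopped at -14 N. Now the pallet.

{"fn": "apply_moves", "kwargs": {"deltas": [{"translation":[0.001,-0.018,0.001],"turn":[0,0,0],"hand":0.05},{"translation":[0,-0.01,0.045],"turn":[0,0,0],"hand":0.06},{"translation":[0,-0.02,0.03],"turn":[0,0,0],"hand":0.065},{"translation":[-0.015,-0.044,0],"turn":[0,0,0],"hand":0.065},{"translation":[-0.015,-0.044,0],"turn":[0,0,0],"hand":0.065}]}}

```text
time: 13.65
ee_pos: [0.5611, 0.0345, 0.0957]
eef_rot: [0.679, 0.734, -0.007, 0.003]
ft_force: [0.2, -0.9, -1.0]
width: 0.0641
```

{"fn": "apply_moves", "kwargs": {"deltas": [{"translation":[-0.015,-0.044,0],"turn":[0,0,0],"hand":0.065},{"translation":[-0.015,-0.044,0],"turn":[0,0,0],"hand":0.065},{"translation":[-0.015,-0.044,0],"turn":[0,0,0],"hand":0.065},{"translation":[-0.015,-0.044,0],"turn":[0,0,0],"hand":0.065},{"translation":[-0.01,-0.02,0],"turn":[0,0,0],"hand":0.065}]}}

```text
time: 14.15
ee_pos: [0.4857, -0.1739, 0.0976]
eef_rot: [0.681, 0.732, -0.004, 0.004]
ft_force: [0.8, 0.4, -0.2]
width: 0.0652
```

```bash
python3 -c "
from h import *
tool(); im,c=look(name='t7')"
```

```text
t 14.15 world [ 485.7 -173.9   97.6] carrier [ -64.  -349.8] yaw-th -0.004 q [ 0.681  0.732 -0.004  0.004] F [ 0.8  0.4 -0.2] w 0.065 j [-0.27  0.24  0.58  1.94 -0.14  1.    0.45]
blob [143. 194.] 4272 carrier [ 10.2 -15.8] size [277.  315.3] rel ang 1.3
```

{"fn": "apply_moves", "kwargs": {"deltas": [{"translation":[0.003,0,-0.035],"turn":[0.011,0,0.004],"hand":0.065},{"translation":[0,0,-0.03],"turn":[0,0,0],"hand":0.065},{"translation":[0,0,-0.01],"turn":[0,0,0],"hand":0.065},{"translation":[0,0,-0.002],"turn":[0,0,0],"hand":0.065},{"translation":[0,0,0],"turn":[0,0,0],"hand":0.065}]}}

```text
time: 14.7
ee_pos: [0.4869, -0.1797, 0.0209]
eef_rot: [0.683, 0.731, 0.003, 0.001]
ft_force: [-0.4, 0.5, -0.0]
width: 0.0652
```

```bash
cat >> h.py <<'E'
def pal():
    """black pallet frame's outer side edges in the wrist view, from mat columns"""
    cal=calibration('wrist'); im=camera('wrist'); v=im.astype(int)
    hsv=cv2.cvtColor(im,cv2.COLOR_RGB2HSV)
    mat=(hsv[...,0]>100)&(hsv[...,0]<128)&(hsv[...,1]>90)&(hsv[...,2]>70)
    mat=cv2.morphologyEx(mat.astype(np.uint8),cv2.MORPH_OPEN,np.ones((3,3)))
    for r in range(40,215,30):
        a=b=265
        while a>0 and not mat[r,a]: a-=1
        while b<511 and not mat[r,b]: b+=1
        q=w2c(p2w(cal,[(a+.5,r),(b-.5,r)],.012)*1000); print(r,a,b,q.round(1).tolist(),'mid',q[:,0].mean().round(1))
    return im
E
python3 -c "
from h import *
tool(); cv2.imwrite('pics/w6.png',pal()[:,:,::-1])"
```

```text
t 14.7 world [ 486.9 -179.7   20.9] carrier [ -63.2 -355.7] yaw-th -0.009 q [0.683 0.731 0.003 0.001] F [-0.4  0.5 -0. ] w 0.065 j [-0.2   0.37  0.54  1.98 -0.26  0.85  0.55]
40 150 385 [[-113.8, -247.2], [-0.1, -248.2]] mid -56.9
70 153 382 [[-113.8, -260.7], [-0.2, -261.7]] mid -57.0
100 156 380 [[-113.8, -275.0], [0.3, -276.0]] mid -56.7
130 160 377 [[-113.2, -289.9], [0.2, -291.1]] mid -56.5
160 163 375 [[-113.2, -305.7], [0.7, -306.9]] mid -56.3
190 265 265 [[-58.4, -323.0], [-58.9, -323.0]] mid -58.6
```

{"fn": "apply_moves", "kwargs": {"deltas": [{"translation":[0.006,0.008,-0.002],"turn":[0,0.004,0.009],"hand":0.065},{"translation":[-0.001,0.014,0],"turn":[0,0,0],"hand":0.065},{"translation":[-0.0012,0.02,0],"turn":[0,0,0],"hand":0.065},{"translation":[-0.0012,0.022,0],"turn":[0,0,0],"hand":0.065},{"translation":[-0.0012,0.022,0],"turn":[0,0,0],"hand":0.065}]}}

```text
time: 15.25
ee_pos: [0.4937, -0.0919, 0.024]
eef_rot: [0.68, 0.734, 0.003, 0.004]
ft_force: [-0.3, -1.2, -0.5]
width: 0.0646
```

```bash
python3 -c "
from h import *
tool(); pal()"
```

```text
t 15.25 world [493.7 -91.9  24. ] carrier [ -49.8 -268.7] yaw-th -0.001 q [0.68  0.734 0.003 0.004] F [-0.3 -1.2 -0.5] w 0.065 j [-0.36  0.32  0.52  2.03 -0.21  0.83  0.35]
40 136 368 [[-108.9, -160.1], [5.3, -159.9]] mid -51.8
70 139 365 [[-109.0, -173.8], [5.1, -173.7]] mid -51.9
100 142 362 [[-109.0, -188.3], [4.9, -188.3]] mid -52.0
130 146 359 [[-108.5, -203.5], [4.8, -203.7]] mid -51.9
160 149 357 [[-108.6, -219.5], [5.1, -219.8]] mid -51.7
190 152 354 [[-108.6, -236.5], [4.9, -237.0]] mid -51.8
```

{"fn": "apply_moves", "kwargs": {"deltas": [{"translation":[-0.0026,0.022,-0.006],"turn":[0,0.01,0.001],"hand":0.065},{"translation":[-0.0024,0.022,-0.001],"turn":[0,0,0],"hand":0.065},{"translation":[-0.0024,0.022,-0.001],"turn":[0,0,0],"hand":0.065},{"translation":[-0.0024,0.022,0],"turn":[0,0,0],"hand":0.065},{"translation":[-0.002,0.016,0],"turn":[0,0,0],"hand":0.065}]}}

```text
time: 15.8
ee_pos: [0.4871, 0.0219, 0.0206]
eef_rot: [0.676, 0.737, 0.004, 0.003]
ft_force: [-0.9, -1.1, -0.9]
width: 0.0652
```

```bash
python3 -c "
from h import *
tool(); pal()"
```

```text
t 15.8 world [487.1  21.9  20.6] carrier [ -47.5 -154.7] yaw-th 0.008 q [0.676 0.737 0.004 0.003] F [-0.9 -1.1 -0.9] w 0.065 j [-0.56  0.29  0.47  2.06 -0.18  0.82  0.1 ]
40 133 369 [[-107.9, -47.4], [5.9, -46.2]] mid -51.0
70 137 367 [[-107.4, -60.8], [6.4, -59.7]] mid -50.5
100 140 364 [[-107.3, -75.0], [6.4, -74.0]] mid -50.5
130 143 361 [[-107.2, -89.9], [6.3, -89.0]] mid -50.5
160 146 358 [[-107.2, -105.6], [6.3, -104.9]] mid -50.4
190 149 355 [[-107.1, -122.2], [6.3, -121.6]] mid -50.4
```

{"fn": "apply_moves", "kwargs": {"deltas": [{"translation":[-0.003,0.01,-0.001],"turn":[0,0.008,-0.009],"hand":0.065},{"translation":[-0.003,0.01,0],"turn":[0,0,0],"hand":0.065},{"translation":[-0.0015,0.006,0],"turn":[0,0,0],"hand":0.065}]}}

```text
time: 16.15
ee_pos: [0.4811, 0.0528, 0.0214]
eef_rot: [0.678, 0.735, 0.003, 0.001]
ft_force: [-0.0, -1.9, -0.7]
width: 0.0649
```

```bash
python3 -c "
from h import *
tool(); pal()"
```

```text
t 16.15 world [481.1  52.8  21.4] carrier [ -51.1 -123.5] yaw-th 0.005 q [0.678 0.735 0.003 0.001] F [-0.  -1.9 -0.7] w 0.065 j [-0.61  0.29  0.45  2.07 -0.17  0.82  0.03]
40 135 370 [[-110.7, -15.6], [3.4, -15.0]] mid -53.6
70 138 367 [[-110.7, -29.2], [3.3, -28.6]] mid -53.7
100 141 364 [[-110.6, -43.5], [3.3, -42.9]] mid -53.7
130 144 361 [[-110.6, -58.5], [3.2, -58.0]] mid -53.7
160 147 359 [[-110.5, -74.4], [3.6, -73.9]] mid -53.5
190 150 356 [[-110.5, -91.1], [3.5, -90.8]] mid -53.5
```

Centred to within 0.4 mm. Pushing straight in.

{"fn": "apply_moves", "kwargs": {"deltas": [{"translation":[-0.0013,0.014,-0.003],"turn":[0,0.003,-0.005],"hand":0.065},{"translation":[-0.0016,0.018,-0.001],"turn":[0,0,0],"hand":0.065},{"translation":[-0.0016,0.018,0],"turn":[0,0,0],"hand":0.065},{"translation":[-0.0016,0.018,0],"turn":[0,0,0],"hand":0.065},{"translation":[-0.001,0.01,0],"turn":[0,0,0],"hand":0.065}]}}

```text
time: 16.7
ee_pos: [0.4754, 0.1296, 0.0187]
eef_rot: [0.681, 0.732, 0.002, 0.001]
ft_force: [-0.5, -2.1, -0.3]
width: 0.0649
```

```bash
python3 -c "
from h import *
tool()"
```

```text
t 16.7 world [475.4 129.6  18.7] carrier [-50.9 -46.4] yaw-th -0.004 q [0.681 0.732 0.002 0.001] F [-0.5 -2.1 -0.3] w 0.065 j [-0.73  0.3   0.41  2.04 -0.17  0.82 -0.15]
```

{"fn": "apply_moves", "kwargs": {"deltas": [{"translation":[-0.001,0.011,0],"turn":[0,0,0.003],"hand":0.065},{"translation":[-0.0008,0.01,0],"turn":[0,0,0],"hand":0.065},{"translation":[-0.0006,0.007,0],"turn":[0,0,0],"hand":0.065},{"translation":[-0.0004,0.004,0],"turn":[0,0,0],"hand":0.065},{"translation":[-0.0003,0.004,0],"turn":[0,0,0],"hand":0.065}]}}

```text
time: 17.2
ee_pos: [0.473, 0.1614, 0.0186]
eef_rot: [0.681, 0.732, -0.001, 0.004]
ft_force: [-1.4, -22.1, 9.4]
width: 0.0652
```

```bash
python3 -c "
from h import *
tool()"
```

```text
t 17.2 world [473.  161.4  18.6] carrier [-50.8 -14.5] yaw-th -0.004 q [ 0.681  0.732 -0.001  0.004] F [ -1.4 -22.1   9.4] w 0.065 j [-0.78  0.32  0.4   2.02 -0.16  0.83 -0.22]
```

The pallet stops at the same finger line as the heat sink (-14.5 mm) with 22 N, so it is home. I'll retract, then go outside the hasp near its pin, clear of the boards.

{"fn": "apply_moves", "kwargs": {"deltas": [{"translation":[0.0015,-0.02,0.001],"turn":[0.007,0.005,0],"hand":0.065},{"translation":[0,0,0.05],"turn":[0,0,0],"hand":0.0},{"translation":[0,0,0.025],"turn":[0,0,0],"hand":0.0},{"translation":[0.044,0.002,0],"turn":[0,0,0],"hand":0.0},{"translation":[0.044,0.002,0],"turn":[0,0,0],"hand":0.0}]}}

```text
time: 17.7
ee_pos: [0.5608, 0.144, 0.0986]
eef_rot: [0.681, 0.732, 0.0, -0.002]
ft_force: [0.2, 0.4, 1.4]
width: 0.0409
```

{"fn": "apply_moves", "kwargs": {"deltas": [{"translation":[0.044,0.002,0],"turn":[0,0,0],"hand":0.0},{"translation":[0.044,0.002,0],"turn":[0,0,0],"hand":0.0},{"translation":[0.03,0.002,0],"turn":[0,0,0],"hand":0.0},{"translation":[0,0,0],"turn":[0,0,0],"hand":0.0}]}}

```text
time: 18.1
ee_pos: [0.6874, 0.1506, 0.0987]
eef_rot: [0.681, 0.733, 0.002, -0.001]
ft_force: [-1.0, -0.2, -0.0]
width: 0.009
```

```bash
python3 -c "
from h import *
tool(); c=calibration('top')
for p in [(258,124),(405,116)]: print('boards',w2c(p2w(c,[p[0]/2.9+100-.3,p[1]/2.9+90-.3],.0)[0]*1000).round(1))
cal=calibration('wrist'); np.save('pics/w7.npy',cal['extrinsics']); cv2.imwrite('pics/w7.png',camera('wrist')[:,:,::-1])"
```

```text
t 18.1 world [687.4 150.6  98.7] carrier [162.1 -41.8] yaw-th -0.004 q [ 0.681  0.733  0.002 -0.001] F [-1.  -0.2 -0. ] w 0.009 j [-0.57  0.63  0.44  1.4  -0.28  1.17 -0.03]
boards [204.6 -91. ]
boards [ 200.3 -253.1]
```

View pics/w7.png

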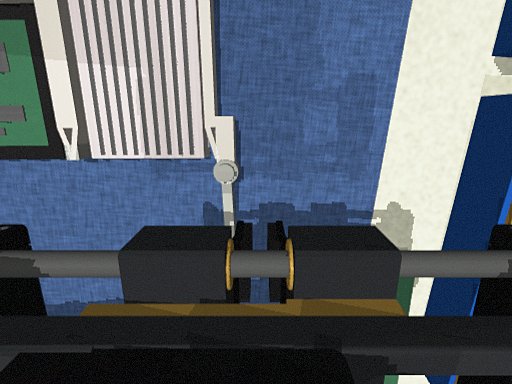

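Both plates sit flush at the mouth line (heat-sink rear edge at row 157), and the pin is at (225,172). The boards start at carrier x = 200, so there is room to lower outside the bar.

{"fn": "apply_moves", "kwargs": {"deltas": [{"translation":[0.008,-0.006,-0.035],"turn":[0,0,0.004],"hand":0.0},{"translation":[0,0,-0.03],"turn":[0,0,0],"hand":0.0},{"translation":[0,0,-0.011],"turn":[0,0,0],"hand":0.0},{"translation":[0,0,-0.002],"turn":[0,0,0],"hand":0.0},{"translation":[0,0,0],"turn":[0,0,0],"hand":0.0}]}}

```text
time: 18.65
ee_pos: [0.6919, 0.1453, 0.0211]
eef_rot: [0.679, 0.734, 0.003, -0.002]
ft_force: [0.3, 0.6, 0.0]
width: 0.0009
```

```bash
python3 -c "
from h import *
tool(); c=calibration('wrist'); c['extrinsics']=np.load('pics/w7.npy')
print('pin',w2c(p2w(c,[(225,172)],.024)[0]*1000),'floor edge',[w2c(p2w(c,[p],.012)[0]*1000).round(1) for p in [(20,158),(80,157),(200,157)]])"
```

```text
t 18.65 world [691.9 145.3  21.1] carrier [166.1 -47.4] yaw-th 0.001 q [ 0.679  0.734  0.003 -0.002] F [0.3 0.6 0. ] w 0.001 j [-0.55  0.72  0.41  1.44 -0.31  1.05  0.01]
pin [136.77539442 -11.61241366] floor edge [array([-29.6,  -1.7]), array([18.9, -1.1]), array([115.6,  -1.5])]
```

{"fn": "apply_moves", "kwargs": {"deltas": [{"translation":[-0.012,-0.005,-0.002],"turn":[0,0,0],"hand":0.0},{"translation":[-0.014,-0.005,0],"turn":[0,0,0],"hand":0.0},{"translation":[-0.014,-0.005,0],"turn":[0,0,0],"hand":0.0},{"translation":[-0.014,-0.004,0],"turn":[0,0,0],"hand":0.0},{"translation":[-0.016,0.0,0],"turn":[0,0,0],"hand":0.0}]}}

```text
time: 19.15
ee_pos: [0.6271, 0.1282, 0.0292]
eef_rot: [0.679, 0.734, 0.011, 0.003]
ft_force: [2.3, -0.7, 0.9]
width: 0.0005
```

```bash
python3 -c "
from h import *
tool()"
```

```text
t 19.15 world [627.1 128.2  29.2] carrier [100.2 -59.5] yaw-th 0.002 q [0.679 0.734 0.011 0.003] F [ 2.3 -0.7  0.9] w 0.001 j [-0.59  0.56  0.42  1.66 -0.28  0.95  0.01]
```

{"fn": "apply_moves", "kwargs": {"deltas": [{"translation":[-0.005,0,-0.009],"turn":[-0.01,0.018,0],"hand":0.0},{"translation":[-0.012,0.001,-0.002],"turn":[0,0,0],"hand":0.0},{"translation":[-0.014,0.002,-0.001],"turn":[0,0,0],"hand":0.0},{"translation":[-0.015,0.004,-0.001],"turn":[0,0,0],"hand":0.0},{"translation":[-0.014,0.005,0],"turn":[0,0,0],"hand":0.0}]}}

```text
time: 19.65
ee_pos: [0.5701, 0.1408, 0.0214]
eef_rot: [0.679, 0.734, 0.004, 0.002]
ft_force: [0.7, -0.4, 0.4]
width: 0.0007
```

```bash
python3 -c "
from h import *
tool()"
```

```text
t 19.65 world [570.1 140.8  21.4] carrier [ 44.3 -42.5] yaw-th 0.001 q [0.679 0.734 0.004 0.002] F [ 0.7 -0.4  0.4] w 0.001 j [-0.67  0.48  0.43  1.8  -0.25  0.9  -0.05]
```

{"fn": "apply_moves", "kwargs": {"deltas": [{"translation":[-0.012,0.002,-0.002],"turn":[-0.002,0.006,0],"hand":0.0},{"translation":[-0.01,0.003,0],"turn":[0,0,0],"hand":0.0},{"translation":[-0.003,0.004,0],"turn":[0,0,0],"hand":0.0},{"translation":[0,0.004,0],"turn":[0,0,0],"hand":0.0},{"translation":[0,0.003,0],"turn":[0,0,0],"hand":0.0}]}}

```text
time: 20.15
ee_pos: [0.5439, 0.1527, 0.0201]
eef_rot: [0.68, 0.733, -0.003, 0.002]
ft_force: [-2.3, -13.6, 6.3]
width: 0.0004
```

```bash
python3 -c "
from h import *
tool()"
```

```text
t 20.15 world [543.9 152.7  20.1] carrier [ 19.1 -28.6] yaw-th -0.001 q [ 0.68   0.733 -0.003  0.002] F [ -2.3 -13.6   6.3] w 0.0 j [-0.72  0.45  0.43  1.85 -0.23  0.89 -0.1 ]
```

{"fn": "apply_moves", "kwargs": {"deltas": [{"translation":[0,0.005,0],"turn":[0,0,0],"hand":0.0},{"translation":[0,0.003,0],"turn":[0,0,0],"hand":0.0},{"translation":[0.001,-0.015,0],"turn":[0,0,0],"hand":0.0},{"translation":[0.001,-0.012,0.02],"turn":[0,0,0],"hand":0.0},{"translation":[0,-0.02,0.045],"turn":[0,0,0],"hand":0.0}]}}

```text
time: 20.65
ee_pos: [0.5432, 0.105, 0.0814]
eef_rot: [0.681, 0.733, -0.011, 0.002]
ft_force: [0.7, 1.5, -0.1]
width: 0.0005
```

{"fn": "apply_moves", "kwargs": {"deltas": [{"translation":[-0.01,-0.045,0.02],"turn":[0,0,0],"hand":0.0},{"translation":[-0.01,-0.045,0.02],"turn":[0,0,0],"hand":0.0},{"translation":[-0.01,-0.045,0.02],"turn":[0,0,0],"hand":0.0},{"translation":[-0.01,-0.045,0.02],"turn":[0,0,0],"hand":0.0},{"translation":[0,-0.045,0.02],"turn":[0,0,0],"hand":0.0}]}}

```text
time: 21.15
ee_pos: [0.5048, -0.1205, 0.1865]
eef_rot: [0.679, 0.734, -0.007, 0.004]
ft_force: [2.0, 0.1, -0.3]
width: 0.0004
```

```bash
python3 -c "
from h import *
tool(); im,c=look(name='t8'); cv2.imwrite('pics/crop5.png',cv2.resize(im[130:260,95:225],None,fx=4.6,fy=4.6,interpolation=cv2.INTER_CUBIC)[:,:,::-1])"
```

```text
t 21.15 world [ 504.8 -120.5  186.5] carrier [ -40.8 -298.1] yaw-th 0.002 q [ 0.679  0.734 -0.007  0.004] F [ 2.   0.1 -0.3] w 0.0 j [-0.46  0.14  0.65  1.84 -0.07  1.19  0.29]
blob [141. 195.] 4196 carrier [11.1 60.3] size [277.2 168.1] rel ang -1.0
blob [276. 247.] 419 carrier [-179.3 -335.2] size [64.9 64.1] rel ang 85.3
```

View pics/crop5.png

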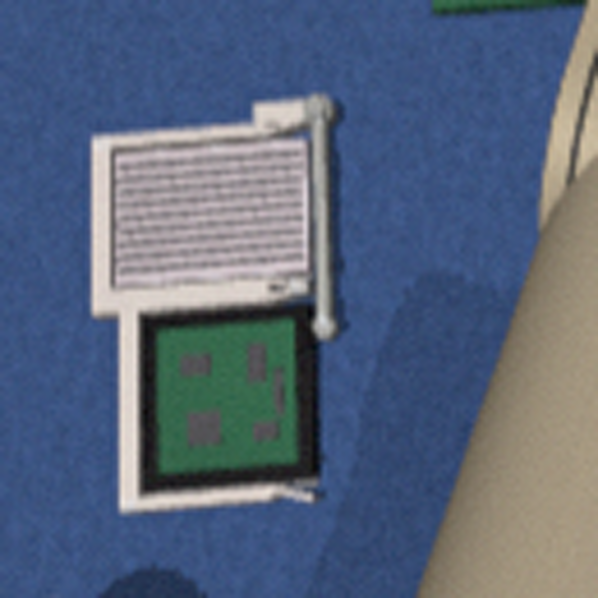

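```bash
python3 - <<'E'
from h import *
c=calibration('top'); f=lambda u,v,z:w2c(p2w(c,[u/4.6+95-.4,v/4.6+130-.4],z)[0]*1000)
a,b=f(320,108,.024),f(324,327,.019); d=b-a; print('hasp ang',np.arctan2(-d[1],-d[0]),a.round(1),b.round(1))
print('pallet',[f(u,v,.012).round(1) for u,v in [(141,317),(317,308),(317,482),(141,493)]]); print('sink',[f(u,v,.012).round(1) for u,v in [(114,150),(308,140),(310,282),(117,289)]])
E
```

```text
hasp ang -0.017741259116414804 [133.7 -17.2] [-15.  -14.5]
pallet [array([  3.2, 107.7]), array([-0.4, -8.5]), array([-115.1,   -5.5]), array([-112.9,  108.1])]
sink [array([119.8, 125.5]), array([115.9,  -5.4]), array([17.6, -4.3]), array([ 23.4, 123.5])]
```

{"fn": "apply_moves", "kwargs": {"deltas": [{"translation":[0,0,0],"turn":[0,0,0],"hand":0.0},{"translation":[0,0,0],"turn":[0,0,0],"hand":0.0}]}}

```text
time: 21.4
ee_pos: [0.5058, -0.1329, 0.1916]
eef_rot: [0.684, 0.73, -0.005, 0.008]
ft_force: [-0.0, -0.9, 0.1]
width: 0.0006
```

```bash
python3 -c "
from bench import order
print(order.close_job())"
```

```text
the job is handed in; nothing more can be done
None
```

The job is done and handed in at about 21.4 s. I swung the hasp fully open and nudged the pallet sideways onto the wide-bay line. I then slid the heat sink home in the narrow bay and the pallet home in the wide bay. Last, I swung the hasp shut and lifted the arm clear.

**Last checks**
- **Plates home:** both stopped at the same finger line (-14.6 mm for the heat sink, -14.5 mm for the pallet) with 13 to 22 N. Both were flush at the mouths in the wrist view.
- **Hasp shut:** it met its stop at 14 N, and its angle measures about -0.02 rad from the top view.
- **Bystanders:** the spool measured where it started. The boards, mug, carton and purple look-alikes looked undisturbed in the pictures, but I did not measure them at the end.

**Disagreement:** the top view put the mouth line 4 to 8 mm further out than the wrist view, which put both plates' mouth edges within 2 mm of it. I took that as calibration error and relied on the contact forces and the wrist view.

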